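Flip the repaired toy's status paddle

ROBOT

A 6-joint arm with a two-finger parallel gripper is mounted at the origin on the work surface. World frame = base frame: x ahead of the robot, y to its left, z up, the work surface at z = 0. Lengths are in m, angles in rad, forces in N, time in s.
With the tool pointing down it reaches from about 0.375 to 0.9 m from the base axis. Payload 3.1 kg.
Tool frame: the origin (TCP) lies between the finger pads; the fingertips stand 8 mm ahead of it and the grasp point (between the pads) lies 11 mm behind it; z points along the fingers, y is the line along which they close (so a half turn about z gives the same grasp; the last joint's range is limited). The gripper opens to 85 mm and grips with 20 to 120 N. Pads are 22 mm wide; open, the fingers measure 114 mm over their backs; the gripper's body (76 mm by 85 mm) begins 54 mm behind the grasp point. The pads swing forward as they close: fully open they stand 13 mm farther back than shut.
Start: joints at [-1.329, 0.527, 1.433, -0, 1.181, -0.178], TCP at [0.255, -0.571, 0.239] pointing down, gripper open.
Joint ranges: [-3.08, 3.08], [-0.75, 2.2], [0.22, 2.44], [-1.43, 4.57], [0, 2.65], [-2.85, 2.85]. Speed limits (rad/s): [2.79, 2.79, 3.14, 3.14, 3.14, 3.14].

INTERFACE

Orientations are given as a unit quaternion [x, y, z, w].
In Python, from station import readout, cams, sign_off gives the robot as it stands.
- The arm moves only by the tool send_rows, never from a script. Its argument "commands" is text: rows parted by semicolons, each of 5 numbers parted by spaces: the finger opening in mm, from 0 to 85.4, then the shift along the tool's x, y, z each as a share of 0.02 m, from -1 to 1, then the turn about the tool's z as a share of 4 degrees, from -1 to 1. In form: grip dx dy dz spin; .... A call has 1 to 20 rows; each row shifts and turns the commanded pose from where the row before left it, along the tool's axes as they then stand; what a row does not reach is not made up. A row lasts 1/12 s, in which the tool goes at most 41.7 mm and 7.16 degrees, less where a joint would pass 70% of its speed; a pose out of reach is approached as far as the arm can. A call with a number of a shift or a turn outside -1 to 1 is refused whole. A call with a gripper value outside its range is refused whole. The fingers move at their own pace and stop on an object; "grip_force" is the grip in N (left out, the last holds). Time passes only in rows, so rows that do not move let the fingers close. It gives the time, the measured TCP pose, the force, the opening and the grip force at its end, in the units of the state.
- readout.sense(): the state, without advancing time (a new reading comes with each control period).
- cams.snapshot(name): name is "scene" or "top" or "wrist"; returns a dict with "pixels" (420x560x3 uint8, red, green, blue), "intrinsics" (3x3 intrinsics, pixels), "eye" and "rotation" of the camera in the world. Camera axes: x right, y down, z forward; pixel columns grow to the right and rows downward; lengths in m; the calibration is good to about 2 mm. A picture is of the moment at which its call begins. There is no depth.
- sign_off(): hands the job in; it is judged then, once.
The state is a dict: "t": time; "q": joint angles; "qd": joint speeds; "tau": joint torques, N m; "tcp_pos": TCP position; "tool_rot": TCP orientation; "force": force on the tool from outside, world axes, zero at the start; "ft_torque": the same for the moment, N m; "finger_gap": opening from 0.0 (shut) to 1.0 (fully open); "gripper_force": force on a finger pad.
Only numpy, scipy, OpenCV 4.12 (cv2) and the standard library are available. Lean on these libraries where they do the work, as an engineer would, in place of code of your own. Each camera call takes 0.05 s, during which the arm holds its last target. There are 200 camera calls.

TASK

The two-wheeled toy robot has been repaired: with a fingertip, push the hinged paddle in front of its tray up and over its axle and press it down until it lies flat on the rests beside the tray, showing its other face (the disc). Do not force it, leave the other two paddles as they are, and do not pick up or shift the toys or anything else on the bench.

Things in the scene. Friction and masses are not known exactly. Their poses are not given: they have to be found in the camera images.
- flag_rover (a joint): angle (rad) of the status paddle at the station of the two-wheeled toy. 0: it lies flat on the rests at the station's near (local -x) side, raised bar upward; pi/2: upright; 3.14: lies flat on the rests at the far (local +x) side next to the tray, raised disc upward. Rotates up and over. Stops at 0 and 3.14. The stiff hinge (0.05 N m friction) stays where it is left.
- flag_ball (a joint): angle (rad) of the status paddle at the station of the ball-headed toy. 0: it lies flat on the rests at the station's near (local -x) side, raised bar upward; pi/2: upright; 3.14: lies flat on the rests at the far (local +x) side next to the tray, raised disc upward. Rotates up and over. Stops at 0 and 3.14. The stiff hinge (0.05 N m friction) stays where it is left.
- flag_camera (a joint): angle (rad) of the status paddle at the station of the toy camera. 0: it lies flat on the rests at the station's near (local -x) side, raised bar upward; pi/2: upright; 3.14: lies flat on the rests at the far (local +x) side next to the tray, raised disc upward. Rotates up and over. Stops at 0 and 3.14. The stiff hinge (0.05 N m friction) stays where it is left.
- flag_rover_pivot (a point): middle of the axle of the paddle at the station of the two-wheeled toy, 55 mm above the bench. Its axes are the station's and do not turn with the paddle: local y along the axle, z up, local +x horizontal from the axle to the tray. The station's base is 176 mm (x) by 86 mm (y), 6 mm thick; the tray, 110 mm square and 14 mm high, is centred 145 mm along +x.
- flag_ball_pivot (a point): middle of the axle of the paddle at the station of the ball-headed toy, 55 mm above the bench. Its axes are the station's and do not turn with the paddle: local y along the axle, z up, local +x horizontal from the axle to the tray. The station's base is 176 mm (x) by 86 mm (y), 6 mm thick; the tray, 110 mm square and 14 mm high, is centred 145 mm along +x.
- flag_camera_pivot (a point): middle of the axle of the paddle at the station of the toy camera, 55 mm above the bench. Its axes are the station's and do not turn with the paddle: local y along the axle, z up, local +x horizontal from the axle to the tray. The station's base is 176 mm (x) by 86 mm (y), 6 mm thick; the tray, 110 mm square and 14 mm high, is centred 145 mm along +x.
- flag_rover_lip (a point): middle of the tip of the lip on the two-wheeled toy's paddle; turns with it. The paddle: bare aluminium, 4 mm thick, 60 mm wide along the axle, flat to 58 mm from the axle, then a 29 mm lip bent 56 degrees out of plane: at joint 0 the lip rises outward, its tip 74 mm out from and 24 mm above the axle; at 3.14 it hangs below. Hub 12 mm across. All three paddles alike.
- station_rover: the fixed station of the two-wheeled toy: dark steel base, axle posts (74 mm apart, rising 7 mm above the axle line), rests, its paddle and a grey tray; origin on the bench under the middle of the axle, axes as flag_rover_pivot. A finger just outside the lip, moved up and over with it in an arc about the axle, swings the paddle; pushed only level it jams by friction.
- rover: toy robot with two black rubber wheels (56 mm) on a white box body 70 x 44 mm, 67 mm high, 72 mm wide, loose on its tray; origin under its middle
- ball: toy robot, a white 62 mm ball on a grey foot 54 mm across, 71 mm high, loose on its tray; origin under its middle
- camera: grey toy camera 40 x 76 x 50 mm with a round black lens facing the paddle, loose on its tray; origin under its middle
- screw_jar: glass jar 32 mm across, 50 mm high, standing between two stations; origin under its middle
- spool: white empty plastic spool 36 mm across, 34 mm high, standing between two stations; origin under its middle
- screwdriver: screwdriver 170 mm long, lying along x between two stations; origin under its middle
- brush: cleaning brush 160 mm long, lying on the bench at the robot's right; origin under its middle
- mug: terracotta mug 76 mm across, 85 mm high; origin under its middle
- spare_wheel: rubber wheel ring 56 mm across, 14 mm high, lying flat; origin under its middle

How it is judged:
By the outcome, as a careful person would: the job done as asked, in the order asked, and still so for the second after the job is handed in, with the robot touching nothing.
It also fails if it takes over 40 s, if anything falls off the work surface, if the arm or the gripper's body presses on something with over 40 N, if the wrist force passes 120 N, or if a joint passes its speed limit or range.

## Working session

There is one attempt and no reset: what is moved stays moved. The work goes in short steps, Python scripts to look and compute and a tool call to move; the robot and the scene stay as the last step left them, time stands still between calls to the robot, and variables do not carry over. Pictures are saved under pics/ and viewed, at most 10 in all, crops included, and the job is handed in when it is done.

Besides the shell and the picture viewer there is one more tool, called after "Call:" as name(argument=value, ...), one argument or row to a line, values as JSON. send_rows: Moves the arm, as the interface text tells. Its arguments: {"type":"object","properties":{"commands":{"type":"string"},"grip_force":{"type":"number"}},"required":["commands"]}

```bash
mkdir -p pics; python3 - <<'E'
from station import readout,cams
import cv2,numpy as np
s=readout.sense();print({k:np.round(v,3).tolist() for k,v in s.items()})
for n in("top","scene"):
    d=cams.snapshot(n);cv2.imwrite(f"pics/{n}1.png",d["pixels"][:,:,::-1]);print(n,np.round(d["intrinsics"],1).tolist(),np.round(d["eye"],3),np.round(d["rotation"],3).tolist())
E
```

```text
{'t': 0.0, 'q': [-1.329, 0.528, 1.434, -0.0, 1.181, -0.179], 'qd': [-0.0, -0.001, 0.001, -0.001, 0.001, 0.0], 'tau': [0.002, -44.234, -17.802, -0.0, 0.009, 0.0], 'tcp_pos': [0.255, -0.57, 0.238], 'tool_rot': [0.978, 0.208, -0.0, -0.001], 'force': [0.232, 0.062, 0.14], 'ft_torque': [-0.03, 0.029, -0.001], 'gripper_force': 0.0, 'finger_gap': 0.998}
top [[478.4, 0.0, 275.0], [0.0, 478.4, 212.8], [0.0, 0.0, 1.0]] [ 0.513 -0.002  1.234] [-0.702, 0.712, -0.023, 0.019]
scene [[484.8, 0.0, 286.6], [0.0, 484.8, 212.1], [0.0, 0.0, 1.0]] [ 1.354 -0.268  0.918] [0.751, 0.543, -0.213, -0.308]
```

View pics/top1.png

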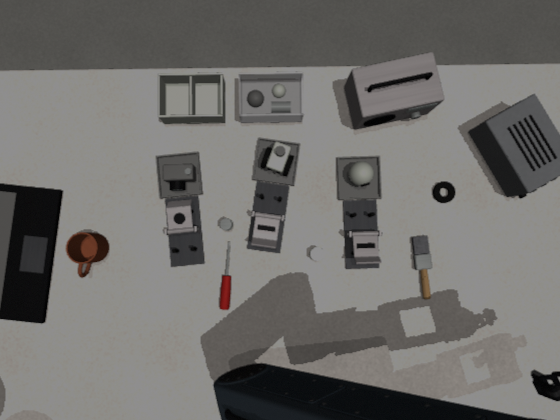

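View pics/scene1.png

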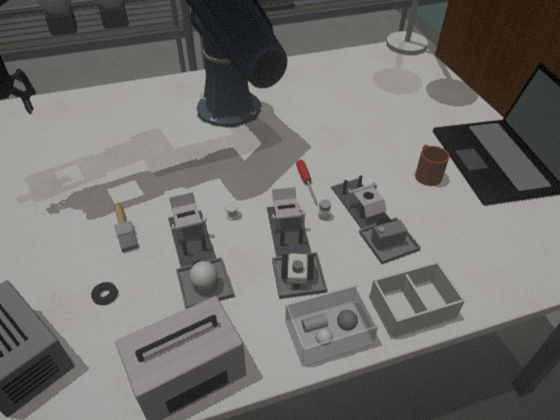

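The top view shows the rover station in the middle. Its tray is at about (276,161), the base at (268,216) and the paddle on the near side at (267,230), with the bar up. The camera paddle is already flipped.

```bash
cat > h.py <<'E'
import numpy as np,cv2
from scipy.spatial.transform import Rotation as R
def ray(d,uv,z):
    v=R.from_quat(d["rotation"]).apply(np.linalg.inv(d["intrinsics"])@[uv[0],uv[1],1]) if np.size(d["rotation"])==4 else np.array(d["rotation"])@np.linalg.inv(d["intrinsics"])@[uv[0],uv[1],1]
    e=np.array(d["eye"]);return e+v*(z-e[2])/v[2]
def proj(d,p):
    q=R.from_quat(d["rotation"]).inv().apply(np.array(p)-d["eye"]);k=d["intrinsics"]@q;return k[:2]/k[2]
E
python3 - <<'E'
from station import cams
from h import *
d=cams.snapshot("top")
c=d["pixels"][130:260,220:330,::-1]
c=cv2.resize(c,None,fx=4.5,fy=4.5,interpolation=cv2.INTER_CUBIC);c=np.clip(c*1.8,0,255).astype(np.uint8)
cv2.imwrite("pics/crop1.png",c)
g=cv2.cvtColor(d["pixels"],cv2.COLOR_RGB2GRAY)
m=(g<110).astype(np.uint8);m[:130]=0;m[260:]=0;m[:,:235]=0;m[:,310:]=0
n,l,st,ce=cv2.connectedComponentsWithStats(m)
for i in range(1,n):
    if st[i,4]>150: 
        pts=np.argwhere(l==i)[:,::-1].astype(np.float32);r=cv2.minAreaRect(pts)
        print(st[i],r)
        for b in cv2.boxPoints(r): print(np.round(b,1),np.round(ray(d,b,.012),4))
E
```

```text
[ 245  138   55  115 3169] ((270.4000244140625, 195.20001220703125), (43.274932861328125, 111.72286987304688), 8.130102157592773)
[241.1 247.4] [0.499  0.0788 0.012 ]
[256.9 136.8] [0.7834 0.0353 0.012 ]
[299.7 143. ] [ 0.766  -0.0752  0.012 ]
[283.9 253.6] [ 0.4819 -0.0301  0.012 ]
```

View pics/crop1.png

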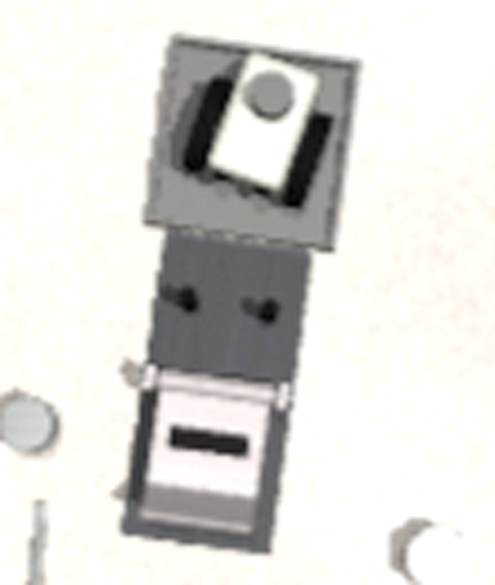

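The crop shows the tray corners at (175,36), (357,62), (332,250) and (145,222), the axle post tops at (150,376) and (285,395), and the near base corners at (123,533) and (270,551). The paddle is at 0.

```bash
python3 - <<'E'
from station import cams
from h import *
d=cams.snapshot("top")
f=lambda u,z:ray(d,(u[0]/4.5+220-.4,u[1]/4.5+130-.4),z)
T=[f(u,.014) for u in((175,36),(357,62),(332,250),(145,222))]
P=[f(u,.062) for u in((150,376),(285,395))]
B=[f(u,.006) for u in((123,533),(270,551))]
tc=np.mean(T,0);pc=np.mean(P,0);bc=np.mean(B,0)
print(tc,pc,bc, np.linalg.norm(T[0]-T[1]),np.linalg.norm(P[0]-P[1]),np.linalg.norm(B[0]-B[1]))
for v in(tc-pc,tc-bc,T[0]-T[3],T[1]-T[2]):print(np.linalg.norm(v[:2]),np.degrees(np.arctan2(v[1],v[0])))
for a,b in((T[0],T[1]),(T[3],T[2]),(P[0],P[1]),(B[0],B[1])):
  v=a-b;print('y',np.degrees(np.arctan2(-v[0],v[1])))
E
```

```text
[ 0.71896292 -0.01235244  0.014     ] [0.57734972 0.00889496 0.062     ] [0.49144101 0.02252992 0.006     ] 0.10537552337147231 0.07435354356081547 0.0842559701526159
0.14319829089346772 -8.532909449672513
0.230180363180044 -8.71639089581244
0.10859997700997684 -9.742500556057914
0.1092867083115575 -8.4658474960276
y -8.962372190592067
y -9.33053042328926
y -8.808128499932751
y -7.765504605811518
```

Call:
send_rows(
  commands="0 0 0 0 1;0 0 0 0 1;0 0 0 0 1;0 0 0 0 1;0 0 0 0 1;0 0 0 0 1;0 0 0 0 1;0 0 0 0 1;0 0 0 0 0.18;0 0.3 -1 0 0;0 0.3 -1 0 0;0 0.3 -1 0 0;0 0.3 -1 0 0;0 0.3 -1 0 0;0 0.3 -1 0 0;0 0.3 -1 0 0;0 0.3 -1 0 0;0 0.3 -1 0 0;0 0.3 -1 0 0;0 0.3 -1 0 0",
  grip_force=20,
)

```text
t: 1.87
tcp_pos: [0.3535, -0.3622, 0.2393]
tool_rot: [0.997, -0.075, 0.0, -0.0]
force: [1.3, 0.3, 0.3]
finger_gap: -0.0
gripper_force: 0.0
```

```bash
cat > st.py <<'E'
from station import readout
from h import *
Y=np.radians(-8.7);L=np.array([[np.cos(Y),np.sin(Y),0],[-np.sin(Y),np.cos(Y),0],[0,0,1]])
PV=np.array([.576,.009,.055])
def show():
    s=readout.sense();r=R.from_quat(s["tool_rot"]).as_matrix()
    print("t",round(s["t"],2),"local tcp mm",np.round(L@(s["tcp_pos"]-PV)*1e3,1),"yaw",np.round(np.degrees(np.arctan2(r[1,0],r[0,0])),1),"Floc",np.round(L@s["force"],2),"q",np.round(s["q"],2),s["finger_gap"])
if __name__=="__main__":show()
E
python3 st.py
```

```text
t 1.87 local tcp mm [-163.8 -400.6  184.3] yaw -8.6 Floc [1.21 0.47 0.33] q [-1.02  0.37  1.73  0.    1.05  0.7 ] -0.00039501273845357447
```

Call:
send_rows(
  commands="0 0.1 -1 0 0;0 0.1 -1 0 0;0 0.1 -1 0 0;0 0.1 -1 0 0;0 0.1 -1 0 0;0 0.1 -1 0 0;0 0.1 -1 0 0;0 0.1 -1 0 0;0 0.1 -1 0 0;0 0.1 -1 0 0;0 0.1 -1 0 0;0 0.1 -1 0 0;0 0.1 -1 0 0;0 0.1 -1 0 0;0 0.1 -1 0 0;0 0.1 -1 0 0;0 0.1 -1 0 0;0 0.1 -1 0 0;0 0 0 0 0;0 0 0 0 0",
)

```text
t: 3.53
tcp_pos: [0.443, -0.0121, 0.2393]
tool_rot: [0.997, -0.074, -0.0, 0.0]
force: [0.5, 0.5, 0.1]
finger_gap: 0.001
gripper_force: 0.0
```

```bash
python3 st.py
```

```text
t 3.53 local tcp mm [-128.3  -41.   184.3] yaw -8.5 Floc [0.39 0.54 0.13] q [-0.28  0.28  1.87 -0.    0.99  1.44] 0.001110961057567894
```

Call:
send_rows(
  commands="0 0 -1 0 0;0 0 -1 0 0;0 0 -0.05 1 0;0 0 0 1 0;0 0 0 1 0;0 0 0 1 0;0 0 0 1 0;0 0 0 1 0;0 0 0 1 0;0 0 0 1 0;0 0 0 0.2 0;0 0 0 0 0;0 0 0 0 0",
)

```text
t: 4.62
tcp_pos: [0.4495, 0.0272, 0.0756]
tool_rot: [0.997, -0.076, 0.0, 0.0]
force: [-0.3, -0.1, 0.5]
finger_gap: -0.002
gripper_force: 0.0
```

```bash
python3 - <<'E'
from st import *
from station import cams
show()
a=cams.snapshot("scene");c=a["pixels"][150:310,220:350,::-1];cv2.imwrite("pics/near.png",cv2.resize(c,None,fx=3.7,fy=3.7,interpolation=cv2.INTER_CUBIC))
E
```

```text
t 4.62 local tcp mm [-127.8   -1.1   20.6] yaw -8.7 Floc [-0.25 -0.18  0.55] q [-0.19  0.6   2.   -0.    0.54  1.53] -0.002083613763366915
```

View pics/near.png

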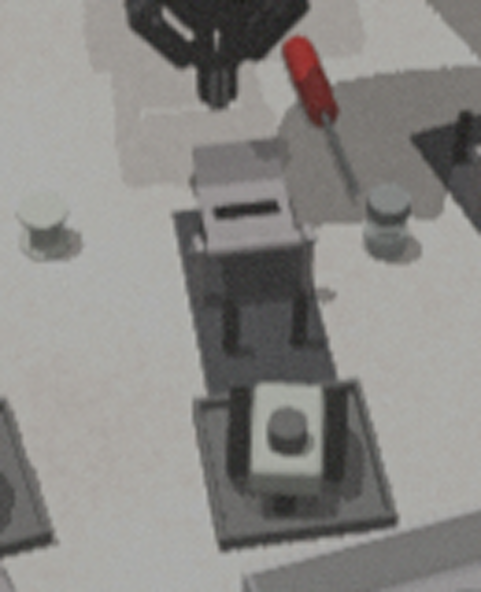

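The picture shows the shut fingers at crop (217,90), behind the lip at (240,165) and centred on it. I'll move in to contact.

Call:
send_rows(
  commands="0 0.8 0 0 0;0 0.8 0 0 0;0 0.1 0 0 0;0 0 0 0 0;0 0 0 0 0",
)

```text
t: 5.08
tcp_pos: [0.4821, 0.0228, 0.0759]
tool_rot: [0.997, -0.075, -0.0, -0.0]
force: [-0.5, 0.3, 0.4]
finger_gap: 0.001
gripper_force: 0.0
```

Call:
send_rows(
  commands="0 0.1 0 0 0;0 0 0 0 0",
)

```text
t: 5.25
tcp_pos: [0.4841, 0.0226, 0.0755]
tool_rot: [0.997, -0.076, -0.0, -0.0]
force: [-0.2, 0.1, -0.6]
finger_gap: 0.001
gripper_force: 0.0
```

Call:
send_rows(
  commands="0 0.1 0 0 0;0 0 0 0 0",
)

```text
t: 5.42
tcp_pos: [0.4868, 0.0221, 0.0754]
tool_rot: [0.997, -0.076, 0.0, 0.0]
force: [1.2, 1.2, 0.8]
finger_gap: -0.002
gripper_force: 0.0
```

Call:
send_rows(
  commands="0 0.1 0 0 0;0 0 0 0 0",
)

```text
t: 5.58
tcp_pos: [0.4891, 0.0217, 0.0753]
tool_rot: [0.997, -0.076, 0.0, 0.0]
force: [0.7, -0.1, 0.2]
finger_gap: 0.005
gripper_force: 0.0
```

```bash
python3 st.py
```

```text
t 5.58 local tcp mm [-87.8  -0.5  20.3] yaw -8.7 Floc [ 0.72 -0.    0.23] q [-0.18  0.63  1.9   0.    0.61  1.54] 0.004640852198856064
```

Call:
send_rows(
  commands="0 0.1 0 0 0;0 0 0 0 0",
)

```text
t: 5.75
tcp_pos: [0.4912, 0.0214, 0.0753]
tool_rot: [0.997, -0.076, 0.0, 0.0]
force: [0.8, -0.4, 0.0]
finger_gap: -0.002
gripper_force: 0.0
```

Call:
send_rows(
  commands="0 0.1 0 0 0;0 0 0 0 0",
)

```text
t: 5.92
tcp_pos: [0.4914, 0.0214, 0.0751]
tool_rot: [0.997, -0.075, -0.002, -0.0]
force: [-2.4, -0.3, 2.4]
finger_gap: 0.003
gripper_force: 1.2
```

Call:
send_rows(
  commands="0 0.1 0 0 0;0 0 0 0 0",
)

```text
t: 6.08
tcp_pos: [0.4915, 0.0215, 0.0748]
tool_rot: [0.997, -0.075, -0.004, -0.0]
force: [-6.0, 0.4, 2.4]
finger_gap: 0.003
gripper_force: 2.7
```

```bash
python3 - <<'E'
import numpy as np
c=lambda d:np.cos(np.radians(d));s=lambda d:np.sin(np.radians(d))
def tcp(th,lead):
    if th<34: return np.array([-79*c(17+th)-10+3, 79*s(17+th)-4])
    if th<124:
        t=th+lead; return np.array([-70.4*c(10.6+t)-10, 70.4*s(10.6+t)+8])
    t=th+lead; o=np.interp(th,[124,180],[8,-3]);return np.array([-58*c(t-2)+o,58*s(t-2)+8])
p=np.array([-82,20.5])
for th in list(range(5,185,5)):
    q=tcp(th,4);d=(q-p)/20;r=np.round(d,2);p=p+r*20;print(th,"x %.2f z %.2f"%(r[0],-r[1]),np.round(p))
E
```

```text
5 x 0.09 z -0.25 [-80.  26.]
10 x 0.14 z -0.32 [-77.  32.]
15 x 0.17 z -0.30 [-74.  38.]
20 x 0.20 z -0.28 [-70.  44.]
25 x 0.21 z -0.27 [-66.  49.]
30 x 0.25 z -0.24 [-61.  54.]
35 x 0.26 z -0.40 [-56.  62.]
40 x 0.24 z -0.18 [-51.  65.]
45 x 0.26 z -0.17 [-46.  69.]
50 x 0.27 z -0.14 [-40.  72.]
55 x 0.28 z -0.12 [-35.  74.]
60 x 0.30 z -0.10 [-29.  76.]
65 x 0.29 z -0.07 [-23.  77.]
70 x 0.31 z -0.04 [-17.  78.]
75 x 0.31 z -0.01 [-10.  78.]
80 x 0.30 z 0.01 [-4. 78.]
85 x 0.31 z 0.03 [ 2. 78.]
90 x 0.30 z 0.07 [ 8. 76.]
95 x 0.29 z 0.09 [14. 74.]
100 x 0.29 z 0.11 [19. 72.]
105 x 0.27 z 0.14 [25. 69.]
110 x 0.26 z 0.17 [30. 66.]
115 x 0.24 z 0.18 [35. 62.]
120 x 0.23 z 0.21 [39. 58.]
125 x 0.17 z 0.19 [43. 54.]
130 x 0.14 z 0.16 [46. 51.]
135 x 0.13 z 0.18 [48. 48.]
140 x 0.12 z 0.19 [51. 44.]
145 x 0.10 z 0.21 [53. 40.]
150 x 0.08 z 0.21 [54. 35.]
155 x 0.05 z 0.23 [55. 31.]
160 x 0.04 z 0.24 [56. 26.]
165 x 0.02 z 0.24 [56. 21.]
170 x -0.00 z 0.25 [56. 16.]
175 x -0.02 z 0.25 [56. 11.]
180 x -0.05 z 0.26 [55.  6.]
```

Call:
send_rows(
  commands="0 0.09 0 -0.25 0;0 0.14 0 -0.32 0;0 0.17 0 -0.3 0;0 0 0 0 0",
)

```text
t: 6.42
tcp_pos: [0.4999, 0.0201, 0.0934]
tool_rot: [0.997, -0.075, -0.003, -0.0]
force: [-7.2, -1.1, 4.1]
finger_gap: 0.0
gripper_force: 3.5
```

Call:
send_rows(
  commands="0 0.2 0 -0.28 0;0 0.21 0 -0.27 0;0 0.25 0 -0.24 0;0 0 0 0 0",
)

```text
t: 6.75
tcp_pos: [0.517, 0.0175, 0.1097]
tool_rot: [0.997, -0.076, 0.001, 0.0]
force: [-1.7, 0.6, 1.6]
finger_gap: 0.0
gripper_force: 1.1
```

```bash
python3 - <<'E'
from st import *
from station import cams
show()
a=cams.snapshot("scene");c=a["pixels"][150:310,220:350,::-1];cv2.imwrite("pics/n2.png",cv2.resize(c,None,fx=3.7,fy=3.7,interpolation=cv2.INTER_CUBIC))
E
```

```text
t 6.75 local tcp mm [-59.6  -0.5  54.7] yaw -8.7 Floc [-1.79  0.38  1.59] q [-0.18  0.58  1.82  0.    0.74  1.54] 0.00044439151277963357
```

View pics/n2.png

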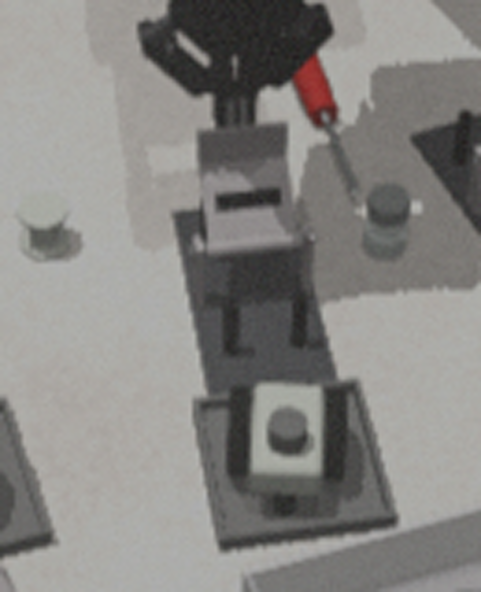

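The paddle has swung up about 30°, with the lip edge at crop (245,125) against the finger and low force. I'll continue.

Call:
send_rows(
  commands="0 0.26 0 -0.3 0;0 0.24 0 -0.2 0;0 0.26 0 -0.19 0;0 0.27 0 -0.16 0;0 0.28 0 -0.13 0;0 0.3 0 -0.1 0;0 0.29 0 -0.07 0;0 0 0 0 0",
)

```text
t: 7.47
tcp_pos: [0.5554, 0.0115, 0.132]
tool_rot: [0.997, -0.076, 0.002, 0.0]
force: [-0.7, 0.4, -0.5]
finger_gap: 0.001
gripper_force: 0.0
```

Call:
send_rows(
  commands="0 0.31 0 -0.04 0;0 0.31 0 -0.01 0;0 0.3 0 0.01 0;0 0.31 0 0.03 0;0 0.3 0 0.07 0;0 0 0 0 0",
)

```text
t: 7.97
tcp_pos: [0.5855, 0.007, 0.1303]
tool_rot: [0.997, -0.076, 0.001, 0.0]
force: [-0.2, -0.4, -0.3]
finger_gap: -0.002
gripper_force: 0.0
```

```bash
python3 - <<'E'
from st import *
from station import cams
show()
a=cams.snapshot("scene");c=a["pixels"][150:310,220:350,::-1];cv2.imwrite("pics/n3.png",cv2.resize(c,None,fx=3.7,fy=3.7,interpolation=cv2.INTER_CUBIC))
E
```

```text
t 7.97 local tcp mm [ 9.7 -0.6 75.3] yaw -8.7 Floc [-0.14 -0.48 -0.34] q [-0.18  0.62  1.63  0.    0.89  1.54] -0.002404928451471285
```

View pics/n3.png

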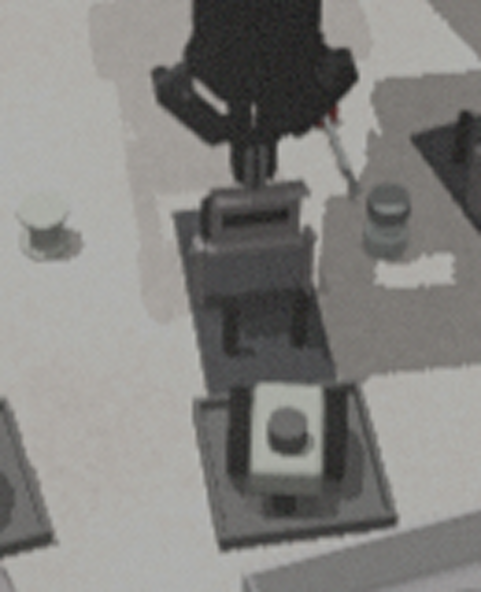

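The paddle is near upright, with the bar side at crop (255,215) and the lip bent towards the tray on top. The finger is behind and on top of the lip. I'll continue over.

Call:
send_rows(
  commands="0 0.29 0 0.09 0;0 0.29 0 0.11 0;0 0.27 0 0.14 0;0 0.26 0 0.17 0;0 0.24 0 0.18 0;0 0.23 0 0.21 0;0 0 0 0 0",
)

```text
t: 8.6
tcp_pos: [0.6163, 0.0023, 0.1117]
tool_rot: [0.997, -0.076, 0.001, 0.0]
force: [0.2, 0.3, 0.7]
finger_gap: 0.002
gripper_force: 0.1
```

Call:
send_rows(
  commands="0 0.17 0 0.19 0;0 0.14 0 0.16 0;0 0.13 0 0.18 0;0 0.12 0 0.19 0;0 0.1 0 0.21 0;0 0 0 0 0",
)

```text
t: 9.1
tcp_pos: [0.6265, 0.0008, 0.0921]
tool_rot: [0.997, -0.076, -0.002, -0.0]
force: [0.5, -0.4, 0.7]
finger_gap: 0.001
gripper_force: 0.2
```

```bash
python3 - <<'E'
from st import *
from station import cams
show()
a=cams.snapshot("scene");c=a["pixels"][150:310,220:350,::-1];cv2.imwrite("pics/n4.png",cv2.resize(c,None,fx=3.7,fy=3.7,interpolation=cv2.INTER_CUBIC))
E
```

```text
t 9.1 local tcp mm [51.1 -0.4 37.1] yaw -8.7 Floc [ 0.58 -0.32  0.68] q [-0.18  0.72  1.54  0.    0.89  1.55] 0.0011300966068694285
```

View pics/n4.png

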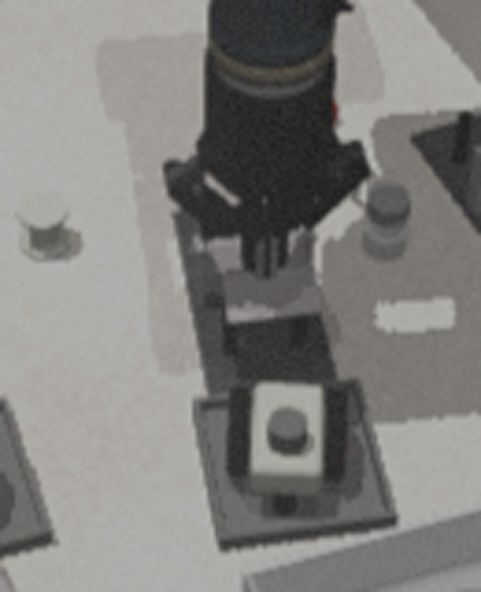

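The paddle is over the top and descending, with the finger at crop (262,270) near the bend. I'll press it down.

Call:
send_rows(
  commands="0 0.05 0 0.21 0;0 0.05 0 0.23 0;0 0.04 0 0.24 0;0 0.02 0 0.24 0;0 0 0 0.2 0;0 0 0 0 0",
)

```text
t: 9.65
tcp_pos: [0.6299, 0.0003, 0.07]
tool_rot: [0.997, -0.076, -0.001, -0.0]
force: [-0.5, -0.0, -0.5]
finger_gap: -0.0
gripper_force: 0.0
```

Call:
send_rows(
  commands="0 -0.02 0 0.2 0;0 0 0 0 0",
)

```text
t: 9.82
tcp_pos: [0.6298, 0.0003, 0.0665]
tool_rot: [0.997, -0.076, -0.001, -0.0]
force: [-1.0, 0.7, 0.4]
finger_gap: 0.002
gripper_force: 0.0
```

Call:
send_rows(
  commands="0 0 0 0.1 0;0 0 0 0 0",
)

```text
t: 9.98
tcp_pos: [0.6302, 0.0003, 0.0652]
tool_rot: [0.997, -0.076, -0.0, -0.0]
force: [-0.8, 0.2, -0.5]
finger_gap: -0.003
gripper_force: 0.0
```

```bash
python3 st.py
```

```text
t 9.98 local tcp mm [54.9 -0.4 10.2] yaw -8.7 Floc [-0.82  0.11 -0.55] q [-0.18  0.76  1.54  0.    0.84  1.55] -0.0027239104479672553
```

Now at the expected height. I'll press on until the force shows the stop.

Call:
send_rows(
  commands="0 0 0 0.1 0;0 0 0 0 0",
)

```text
t: 10.15
tcp_pos: [0.6304, 0.0002, 0.0649]
tool_rot: [0.997, -0.075, -0.0, 0.0]
force: [-2.7, -0.5, 8.6]
finger_gap: -0.0
gripper_force: 4.2
```

Call:
send_rows(
  commands="0 0 0 0.1 0;0 0 0 0 0",
)

```text
t: 10.32
tcp_pos: [0.6304, 0.0003, 0.0647]
tool_rot: [0.997, -0.075, 0.0, 0.0]
force: [-5.9, 0.5, 16.7]
finger_gap: 0.002
gripper_force: 8.8
```

Call:
send_rows(
  commands="0 0 0 0.1 0;0 0 0 0 0",
)

```text
t: 10.48
tcp_pos: [0.6305, 0.0002, 0.0644]
tool_rot: [0.997, -0.075, 0.0, 0.0]
force: [-7.6, 1.1, 26.2]
finger_gap: 0.001
gripper_force: 13.4
```

It's at the stop. I'll lift straight up and check.

Call:
send_rows(
  commands="0 0 0 -0.3 0;0 0 0 -0.5 0;0 0 0 -1 0;0 0 0 -1 0;0 0 0 -1 0;0 0 0 -1 0;0 0 0 -1 0;0 0 0 -1 0;0 -1 0 -1 0;0 -1 0 0 0;0 -1 0 0 0;0 -1 0 0 0;0 -1 0 0 0;0 -1 0 0 0;0 -1 0 0 0;0 -1 0 0 0;0 0 0 0 0;0 0 0 0 0",
)

```text
t: 11.98
tcp_pos: [0.472, 0.0245, 0.2156]
tool_rot: [0.997, -0.075, 0.0, 0.0]
force: [0.1, -0.7, 1.2]
finger_gap: -0.002
gripper_force: 0.0
```

```bash
python3 - <<'E'
from st import *
from station import cams
show()
a=cams.snapshot("scene");c=a["pixels"][130:310,130:430,::-1];cv2.imwrite("pics/n5.png",cv2.resize(c,None,fx=2.6,fy=2.6,interpolation=cv2.INTER_CUBIC))
E
```

```text
t 11.98 local tcp mm [-105.2   -0.5  160.6] yaw -8.7 Floc [ 0.23 -0.67  1.16] q [-0.19  0.36  1.83  0.    0.95  1.54] -0.0017752001956780157
```

View pics/n5.png

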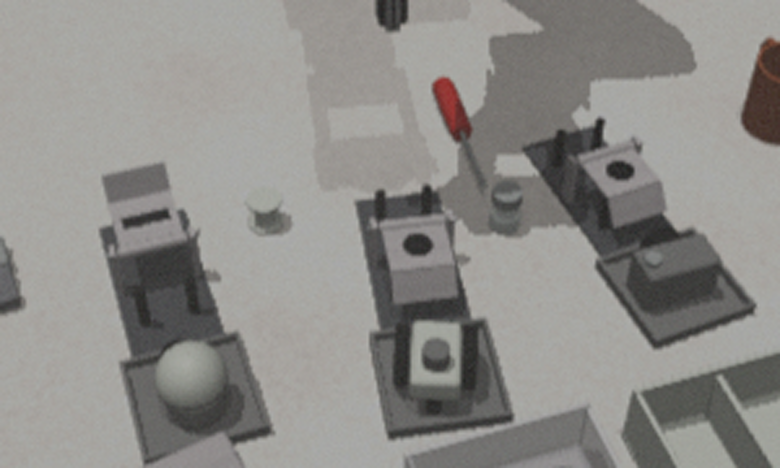

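The rover paddle lies flat with its disc up at crop (418,245), the same as the camera's. The ball paddle still shows its bar, the toys haven't moved and the gripper is clear.

```bash
python3 -c "from station import sign_off;print(sign_off())"
```

```text
the job is handed in; nothing more can be done
None
```

The two-wheeled robot's paddle now lies flat on the rests beside its tray with the disc up; the other two paddles and the toys look unmoved in the final picture, and the job is handed in.

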